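# Tip the heating block onto the dry bath

## Robot

A 6-joint arm with a two-finger parallel gripper is mounted at the origin on a cart in front of the work surface, level with it; the furniture and walls round the work are solid. World frame = base frame: x ahead of the robot, y to its left, z up, the work surface at z = 0. Lengths are in m, angles in degrees, forces in N, time in s.
With the tool pointing down it reaches from about 0.3 to 0.75 m from the base axis. Payload 8.5 kg.
Tool frame: the origin (TCP) lies midway between the tips of the shut fingers; the grasp point (between the pads) lies 19 mm behind it; z points along the fingers, y is the line along which they close (so a half turn about z gives the same grasp; the last joint's range is limited). The gripper opens to 85 mm and grips with 20 to 120 N. Pads are 22 mm wide; open, the fingers measure 114 mm over their backs; the gripper's body (76 mm by 85 mm) begins 54 mm behind the grasp point. The pads swing forward as they close: fully open they stand 13 mm farther back than shut.
Start: joints at [59.513, 21.807, 74.336, -0, 83.858, -12.336], TCP at [0.171, 0.523, 0.231] pointing down, gripper open.
Joint ranges: [-178.18, 178.18], [-50.72, 133.34], [12.68, 142.11], [-81.47, 261.47], [9.98, 163.14], [-165.26, 165.26]. Speed limits (degrees/s): [136.94, 136.94, 180, 180, 180, 180].

## Interface

Orientations are given as a 3x3 rotation matrix whose columns are the frame's x, y, z axes.
In Python, from rig import env, viewer, recognise, pinpoint gives the robot as it stands.
- The arm moves only by the tool move_arm, never from a script. Its argument "plan" is text: rows parted by semicolons, each of 7 numbers parted by spaces: the shift along the tool's x, y, z in m, then the turn, a rotation vector about the tool's x, y, z in rad, then the finger opening in m, from 0 to 0.0854. A call has 1 to 12 rows; each row shifts and turns the commanded pose from where the row before left it, along the tool's axes as they then stand; what a row does not reach is not made up. A row lasts 1/8 s, in which the tool goes at most 62.5 mm and 10.7 degrees, less where a joint would pass 70% of its speed; a pose out of reach is approached as far as the arm can. A call is refused whole if a number of a shift passes 0.0625 or a number of a turn 0.188, either way. A call with a gripper value outside its range is refused whole. The fingers move at their own pace and stop on an object; "grip_force" is the grip in N (left out, the last holds). Time passes only in rows, so rows that do not move let the fingers close. It gives the time, the measured TCP pose, the force, the opening and the grip force at its end, in the units of the state.
- env.observe(): the state, without advancing time (a new reading comes with each control period).
- viewer.get_image(name): name is "scene" or "top" or "wrist"; returns (picture, depth): 384x512x3 uint8, red, green, blue; 384x512 float32, m along the optical axis (not along the pixel's ray), 0 where there is no reading.
- viewer.calibration(name): a dict with "fx", "fy", "cx", "cy" (pixels), "k1" (the pictures are not rectified: a ray, as slopes to the right and down, at radius r is drawn at 1 + k1 r^2 times it, then the intrinsics apply), "R" (3x3) and "t" (3): a world point X has camera coordinates R X + t. Camera axes: x right, y down, z forward; pixel columns grow to the right and rows downward; lengths in m; the calibration is good to about 2 mm. A picture is of the moment at which its call begins: read the wrist's pose just before it. calibration takes no time and is no camera call; for the wrist camera it gives the pose at the moment of the call.
- env.close_job(): hands the job in; it is judged then, once.
Trained networks look in the newest picture that a camera, given by its name, has taken for a name from the list of things; names that differ only in an ending like _2 or _b are one class to them, and where a whole thing is asked for, a point or a joint stands for the part that bears it (a point fixed in the world has none). Each returns a list of dicts, best first, with "conf" (0 to 1); they miss things now and then, are a little off and sometimes report something else, mostly with a low value. They report only what shows in the picture. A call takes as long as a camera call.
- recognise(camera, name): "extent" ([centre column, centre row, width, height] in pixels, round what is visible of it).
- pinpoint(camera, name): "pixel" ([column, row] in pixels: a listed point, or the origin of a listed thing).
The state is a dict: "time_s": time; "q": joint angles; "qvel": joint speeds; "joint_efforts": joint torques, N m; "position": TCP position; "tool_rot": TCP orientation; "ft_force": force on the tool from outside, world axes, zero at the start; "wrist_torque": the same for the moment, N m; "grip_width": finger opening in m; "gripper_force": force on a finger pad.
Only numpy, scipy, OpenCV 4.12 (cv2) and the standard library are available. Lean on these libraries where they do the work, as an engineer would, in place of code of your own. Each camera call takes 0.05 s, during which the arm holds its last target. There are 200 camera calls.

## Task

The aluminium heating block stands on its end in front of the dry bath, wells facing away from it. Without lifting it clear of the surface, push it against the front edge of the low heater deck, tip it over that edge so that it lies flat on the deck with its wells up, then slide it back until it is fully home, square against the control housing and wholly on the deck. Leave the beaker, petri dish and bottle where they stand.

Things in the scene. Friction and masses are not known exactly. Their poses are not given: they have to be found in the camera images.
- dry_bath: Fixed dry bath; place and yaw vary. Bare-steel deck 125 (x) x 150 (y) mm, 10 mm high; behind it a white housing 50 x 150 mm, 45 mm high (knob 53), whose face toward -x is the stop. Origin on the worktop under the deck's centre: deck x = -62.5 to +62.5 mm, housing to +112.5. x points from deck to housing (roughly world -y), z up. The 10 mm step at the deck's -x edge is the fence for tipping
- deck_front (a point): Middle of the top of the deck's front edge (x = -62.5, y = 0, z = 10 mm in the dry bath's frame); same axes as dry_bath
- stop (a point): Point on the housing's stop face (x = 62.5, y = 0, z = 40 mm in the dry bath's frame); same axes as dry_bath
- block: Loose aluminium block, 0.55-0.9 kg, twelve 15 mm wells in one 90 x 80 mm face. Starts standing on end: 60 mm thick (x), 80 wide (y), 90 tall (z), 35-70 mm before the deck's edge, turned up to 0.2 rad from it. Origin: centre of the end it stands on. Wells open to -x; x points toward the dry bath, z up. Once tipped onto the deck its z points along the dry bath's x, its x straight down
- block_wells (a point): Centre of the block's face with the wells (x = -30, y = 0, z = 45 mm in the block's frame); 45 mm high at the start, 70 mm high when the block lies on the deck
- block_head (a point): Centre of the block's upper end face (0, 0, 90 mm in the block's frame); this face goes against the housing at the end
- block_toe (a point): Middle of the block's lower edge on the dry bath's side (30, 0, 0 mm in the block's frame), the edge it tips over; at worktop height at the start, at deck height (10 mm) at the end
- beaker: Clear plastic beaker, 64 mm across, 74 mm tall, stands loose beside the deck on its far side from the robot; origin at the centre of its foot
- petri: Petri dish, 64 mm across, 15 mm high, loose, beside the block's path on its far side from the robot; origin at the centre of its underside
- buffer: Closed clear bottle, 56 mm across, 102 mm tall, loose, on the right part of the worktop; origin at the centre of its foot

How it is judged:
By the outcome, as a careful person would: the job done as asked, in the order asked, and still so for the second after the job is handed in, with the robot touching nothing.
It also fails if it takes over 56 s, if anything falls off the work surface, if the arm or the gripper's body presses on something with over 40 N, if the wrist force passes 120 N, or if a joint passes its speed limit or range.

## Working session

There is one attempt and no reset: what is moved stays moved. The work goes in short steps, Python scripts to look and compute and a tool call to move; the robot and the scene stay as the last step left them, time stands still between calls to the robot, and variables do not carry over. Pictures are saved under pics/ and viewed, at most 10 in all, crops included, and the job is handed in when it is done.

Besides the shell and the picture viewer there is one more tool, called after ">>>" as name(argument=value, ...) on one line, values as JSON. move_arm: Moves the arm, as the interface text tells. Its arguments: {"type":"object","properties":{"plan":{"type":"string"},"grip_force":{"type":"number"}},"required":["plan"]}

```bash
mkdir -p pics; ls; cat > h.py <<'E'
import numpy as np, cv2
from rig import env, viewer, recognise, pinpoint
def rays(cam,px):
    c=viewer.calibration(cam); px=np.atleast_2d(np.array(px,float))
    d=np.c_[(px[:,0]-c['cx'])/c['fx'],(px[:,1]-c['cy'])/c['fy']]; u=d.copy()
    for _ in range(20): u=d/(1+c['k1']*(u**2).sum(1,keepdims=True))
    R=np.array(c['R']);t=np.array(c['t'])
    return -R.T@t,(np.c_[u,np.ones(len(u))])@R   # origin, dirs with depth 1
def at_z(cam,px,z):
    o,d=rays(cam,px); return o+d*((z-o[2])/d[:,2])[:,None]
def tri(a,pa,b,pb):
    o1,d1=rays(a,pa);o2,d2=rays(b,pb);d1=d1[0];d2=d2[0]
    s=np.linalg.lstsq(np.c_[d1,-d2],o2-o1,rcond=None)[0]
    p,q=o1+s[0]*d1,o2+s[1]*d2
    return (p+q)/2,np.linalg.norm(p-q)
def cloud(cam,dep):
    h,w=dep.shape; v,u=np.mgrid[:h,:w]
    o,d=rays(cam,np.c_[u.ravel(),v.ravel()])
    return (o+d*dep.ravel()[:,None]).reshape(h,w,3)
E
python3 - <<'E'
from h import *
np.set_printoptions(precision=4,suppress=True)
ims=[]
P={}
for c in ['scene','top']:
    im,d=viewer.get_image(c); ims.append(im); np.save(f'{c}_d.npy',d)
    cv2.imwrite(f'pics/{c}0.png',im[...,::-1])
    for n in ['dry_bath','deck_front','stop','block','block_wells','block_head','block_toe','beaker','petri','buffer']:
        r=pinpoint(c,n)[:2]; P[c,n]=r
        print(c,n,[(np.round(x['pixel'],1),round(x['conf'],2)) for x in r])
for n in ['dry_bath','deck_front','stop','block','block_wells','block_head','block_toe','beaker','petri','buffer']:
    if P['scene',n] and P['top',n]: print(n,*tri('scene',P['scene',n][0]['pixel'],'top',P['top',n][0]['pixel']))
o=env.observe();print(o['time_s'],o['position'],o['tool_rot'],o['ft_force'])
E
```

```text
pics
scene dry_bath [(array([222.2, 207.4]), 0.64), (array([230.8, 208.1]), 0.51)]
scene deck_front [(array([207.1, 192.5]), 0.9)]
scene stop [(array([231.9, 207.8]), 0.91)]
scene block [(array([189.2, 178.5]), 0.78), (array([282.7, 278.3]), 0.57)]
scene block_wells [(array([174.9, 155.4]), 0.56)]
scene block_head [(array([266.1, 192.4]), 0.62), (array([181. , 149.9]), 0.6)]
scene block_toe [(array([192.3, 181.4]), 0.69)]
scene beaker [(array([270.1, 193. ]), 0.84)]
scene petri [(array([237.4, 170. ]), 0.54)]
scene buffer [(array([282. , 278.1]), 0.71)]
top dry_bath [(array([230.8, 219.1]), 0.87)]
top deck_front [(array([206. , 225.3]), 0.66)]
top stop []
top block [(array([169.8, 227.8]), 0.78)]
top block_wells [(array([150.6, 230.1]), 0.77)]
top block_head [(array([157.6, 225.8]), 0.72)]
top block_toe [(array([178.9, 227.8]), 0.72)]
top beaker [(array([234.2, 171.7]), 0.96)]
top petri [(array([186.9, 172.9]), 0.9)]
top buffer [(array([340.5, 221.5]), 0.75)]
dry_bath [ 0.5757 -0.1066 -0.0052] 0.0002542404745485129
deck_front [ 0.5602 -0.0472  0.0061] 0.0038439517473716402
block [ 0.5521  0.0464 -0.0085] 0.0022287460960105474
block_wells [0.5348 0.0785 0.0556] 0.00918593547250809
block_head [ 0.6618  0.0382 -0.0909] 0.22148931298656988
block_toe [ 0.5514  0.022  -0.0013] 0.002266227811346406
beaker [ 0.7044 -0.1147 -0.0079] 0.01166924879552074
petri [ 0.6874  0.0098 -0.0044] 0.013458734375085407
buffer [ 0.5743 -0.3805  0.0086] 0.011316071229109962
1.1 [0.1713 0.5226 0.2313] [[-0.9502  0.3116  0.    ]
 [ 0.3116  0.9502  0.    ]
 [ 0.      0.     -1.    ]] [-0.1489 -1.5955 -0.2807]
```

```bash
python3 - <<'E'
import cv2,numpy as np
a=cv2.imread('pics/top0.png')[130:300,110:380];b=cv2.imread('pics/scene0.png')[110:310,130:330]
a=cv2.resize(a,None,fx=2.2,fy=2.2);b=cv2.resize(b,None,fx=2.4,fy=2.4)
cv2.imwrite('pics/a.png',cv2.resize(a,(594,374)));cv2.imwrite('pics/b.png',b)
E
python3 - <<'E'
from h import *
np.set_printoptions(precision=4,suppress=True)
for c in ['top','scene']:
    X=cloud(c,np.load(f'{c}_d.npy')); ok=np.load(f'{c}_d.npy')>0
    print(c,X[ok].min(0),X[ok].max(0), viewer.calibration(c)['fx'], rays(c,[256,192]))
    def sel(lo,hi,zl,zh):
        m=ok&(X[...,0]>lo[0])&(X[...,0]<hi[0])&(X[...,1]>lo[1])&(X[...,1]<hi[1])&(X[...,2]>zl)&(X[...,2]<zh); return X[m]
    for nm,p in dict(block=sel((.45,-.03),(.63,.15),.075,.105),deck=sel((.47,-.2),(.7,0),.005,.018),house=sel((.44,-.3),(.7,-.1),.038,.05)).items():
        if len(p)<5: print(nm,len(p));continue
        r=cv2.minAreaRect(p[:,:2].astype(np.float32)*1000)
        print(nm,len(p),r,np.median(p[:,2]))
E
```

```text
top [-0.1133 -1.7138 -0.922 ] [2.0432 1.0916 0.4161] 400.0477772672796 (array([ 0.4294, -0.1731,  0.9815]), array([[ 0.2138,  0.0041, -0.9771]]))
block 959 ((545.5887451171875, 47.6119384765625), (79.34942626953125, 60.65098190307617), 12.873564720153809) 0.09020576111317813
deck 3163 ((598.5000610351562, -92.2872543334961), (214.1258087158203, 173.0360870361328), 4.663183689117432) 0.010022281297515367
house 1293 ((618.358154296875, -222.30392456054688), (200.3052520751953, 172.91807556152344), 25.517236709594727) 0.04502068812825111
scene [-0.087  -0.6324 -0.9211] [2.4475 2.0807 0.4573] 460.3066273087771 (array([ 0.2271, -0.8956,  0.7693]), array([[ 0.3762,  0.6654, -0.6449]]))
block 587 ((544.5823364257812, 44.412715911865234), (83.04268646240234, 66.58131408691406), 13.12466049194336) 0.08890355705826292
deck 1673 ((598.7197265625, -94.29391479492188), (239.0148468017578, 151.47067260742188), 15.717399597167969) 0.00938320605296794
house 1042 ((596.28076171875, -184.87078857421875), (190.9406280517578, 176.2864532470703), 74.91233825683594) 0.04448301042737929
```

View pics/a.png

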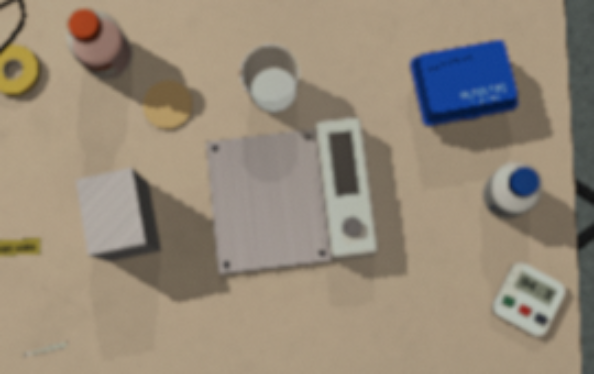

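View pics/b.png

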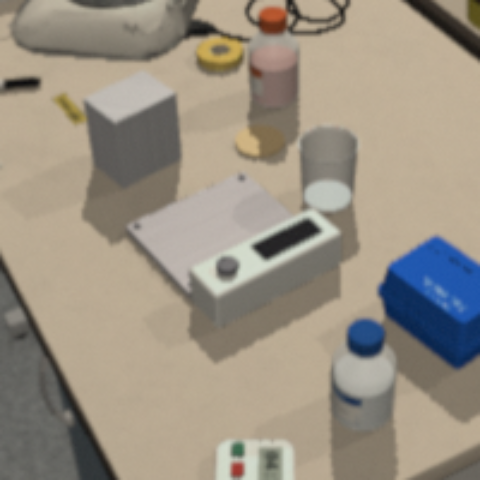

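The top view (crop scale 2.2) shows the block at crop (115,212), the deck spanning (208–330, 135–272), and the housing to its right. The petri dish is at (168,105), the beaker at (272,80) and the bottle at (515,190), all clear of the block's path. The scene view agrees. Next I'll fit the dry bath more precisely.

```bash
cat >> h.py <<'E'
def fit(X,ok,lo,hi,zl,zh):
    m=(ok&(X[...,0]>lo[0])&(X[...,0]<hi[0])&(X[...,1]>lo[1])&(X[...,1]<hi[1])&(X[...,2]>zl)&(X[...,2]<zh)).astype(np.uint8)
    m=cv2.morphologyEx(m,cv2.MORPH_OPEN,np.ones((5,5)))
    n,l,s,_=cv2.connectedComponentsWithStats(m); k=1+s[1:,4].argmax(); p=X[l==k]
    return cv2.minAreaRect(p[:,:2].astype(np.float32)*1000),np.median(p[:,2]),len(p)
E
python3 - <<'E'
from h import *
c='top';d=np.load('top_d.npy');X=cloud(c,d)
print(fit(X,d>0,(.45,-.03),(.63,.15),.08,.1))
print(fit(X,d>0,(.46,-.25),(.66,0),.006,.014))
print(fit(X,d>0,(.45,-.3),(.68,-.1),.04,.05))
E
```

```text
(((545.5692749023438, 47.68802261352539), (79.39659881591797, 60.42914962768555), 12.809327125549316), np.float64(0.09024963599623759), 914)
(((568.8931274414062, -107.73604583740234), (150.16737365722656, 124.34889221191406), 7.435357093811035), np.float64(0.010093481453868347), 2583)
(((579.8243408203125, -195.12240600585938), (149.15054321289062, 49.87250518798828), 7.3597869873046875), np.float64(0.0450958824039282), 1188)
```

>>> move_arm(plan="0 0 0 0 0 0.187 0.045;0 0 0 0 0 0.187 0.045;0 0 0 0 0 0.187 0.045;0 0 0 0 0 0.187 0.045;0 0 0 0 0 0.187 0.045;0 0 0 0 0 0.187 0.045;0 0 0 0 0 0.002 0.045;-0.049 0.0345 0 0 0 0 0.045;-0.049 0.0345 0 0 0 0 0.045;-0.049 0.0345 0 0 0 0 0.045;-0.049 0.0345 0 0 0 0 0.045;-0.049 0.0345 0 0 0 0 0.045")

```text
time_s: 2.6
position: [0.3752, 0.3005, 0.2315]
tool_rot: [[-0.134, 0.991, 0.001], [0.991, 0.134, 0.0], [0.0, 0.001, -1.0]]
ft_force: [0.3, -0.1, 0.1]
grip_width: 0.0448
gripper_force: 0.0
```

>>> move_arm(plan="-0.049 0.0345 0 0 0 0 0.045;-0.049 0.0345 0 0 0 0 0.045;-0.049 0.0345 0 0 0 0 0.045;-0.049 0.0345 0 0 0 0 0.045;0 0 0 0 0 0 0.045;0 0 0 0 0 0 0.045")

```text
time_s: 3.35
position: [0.5361, 0.1257, 0.2312]
tool_rot: [[-0.132, 0.991, -0.001], [0.991, 0.132, 0.0], [0.0, -0.001, -1.0]]
ft_force: [-0.4, 0.7, -0.3]
grip_width: 0.0449
gripper_force: 0.0
```

```bash
cat >> h.py <<'E'
C=np.array([.5689,-.1077]); U=np.array([.9917,.1288]); EX=np.array([.1288,-.9917])
def st():
    o=env.observe(); p=np.array(o['position'])-np.r_[C,0]; R=np.array(o['tool_rot'])
    print('t',o['time_s'],'bath x,u,z',np.round([p[:2]@EX,p[:2]@U,p[2]],4),'F',np.round(o['ft_force'],1),'w',round(o['grip_width'],4),'q',np.round(o['q'],1),'\n',np.round(R,4).tolist())
E
python3 -c "
from h import *
st()"
```

```text
t 3.35 bath x,u,z [-0.2357 -0.0025  0.2312] F [-0.4  0.7 -0.3] w 0.0449 q [ 0.9 21.9 74.2  0.  83.9 -6.7] 
 [[-0.1319, 0.9913, -0.0006], [0.9913, 0.1319, 0.0002], [0.0003, -0.0006, -1.0]]
```

>>> move_arm(plan="0 0 0.05 0 0 0 0.045;0 0 0.05 0 0 0 0.045;0 0 0.05 0 0 0 0.045;0 0 0.053 0 0 0 0.045;0 0 0 0 0 0 0.045;-0.01 0 0 0 0 0 0.045;-0.01 0 0 0 0 0 0.045;-0.006 0 0 0 0 0 0.045;-0.006 0 0 0 0 0 0.045;-0.006 0 0 0 0 0 0.045;-0.006 0 0 0 0 0 0.045;-0.006 0 0 0 0 0 0.045")

```text
time_s: 4.85
position: [0.5441, 0.0776, 0.0306]
tool_rot: [[-0.13, 0.992, 0.004], [0.992, 0.13, 0.003], [0.002, 0.005, -1.0]]
ft_force: [-4.8, 21.3, 28.9]
grip_width: 0.045
gripper_force: 4.9
```

```bash
cat > look.py <<'E'
from h import *
import sys
im,d=viewer.get_image('top');cv2.imwrite(f'pics/{sys.argv[1]}.png',im[...,::-1]);X=cloud('top',d)
zl,zh=map(float,sys.argv[2:4])
r,z,n=fit(X,d>0,(.45,-.17),(.64,.12),zl,zh); p=np.array(r[0])/1000-C
print('block bath x,u',np.round([p@EX,p@U],4),r[1:],z,n); st()
E
python3 look.py s1 .08 .1
```

```text
block bath x,u [-0.1427 -0.0017] ((79.41908264160156, 58.60004425048828), 6.545126914978027) 0.09208788203260909 847
t 4.9 bath x,u,z [-0.1862 -0.0007  0.0305] F [-2.8 12.7 20.1] w 0.0452 q [ -4.4  34.6  89.9   0.2  55.2 -11.9] 
 [[-0.1296, 0.9916, 0.0045], [0.9916, 0.1296, 0.002], [0.0014, 0.0047, -1.0]]
```

```bash
python3 - <<'E'
from h import *
im,d=viewer.get_image('scene');im2=cv2.imread('pics/s1.png')
a=cv2.resize(im[60:220,120:320,::-1],None,fx=2,fy=2);b=cv2.resize(im2[130:290,100:300],None,fx=2,fy=2)
cv2.imwrite('pics/c1.png',np.hstack([a,b]));st()
E
```

```text
t 4.95 bath x,u,z [-0.1863 -0.0008  0.0304] F [-1.1 11.9 16.4] w 0.0449 q [ -4.4  34.7  90.    0.1  55.1 -11.9] 
 [[-0.1296, 0.9916, 0.0045], [0.9916, 0.1296, 0.0017], [0.0011, 0.0046, -1.0]]
```

View pics/c1.png

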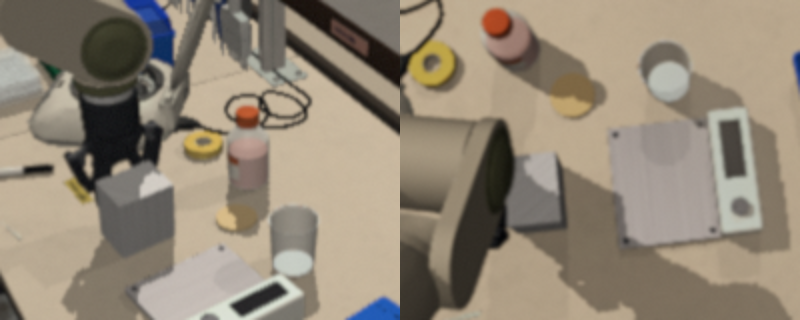

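The block is upright and squaring up to the fingers, and everything else is undisturbed. The upward force is unexpected, so I'll back off, rise a little and try again.

>>> move_arm(plan="0.006 0 0 0 0 0 0.045;0.004 0 0 0 0 0 0.045;0 0 0 0 0 0 0.045")

```text
time_s: 5.32
position: [0.5414, 0.0859, 0.028]
tool_rot: [[-0.13, 0.992, -0.001], [0.992, 0.13, -0.0], [-0.0, -0.001, -1.0]]
ft_force: [-1.3, -0.9, -0.8]
grip_width: 0.0451
gripper_force: 0.0
```

```bash
python3 look.py s2 .08 .1
```

```text
block bath x,u [-0.1508 -0.0017] ((79.23448181152344, 60.6012077331543), 7.536691665649414) 0.09017995579632365 859
t 5.375 bath x,u,z [-0.1954 -0.0023  0.0281] F [0.4 0.5 0. ] w 0.0449 q [ -3.4  34.9  90.1  -0.   55.1 -10.8] 
 [[-0.1298, 0.9915, -0.0006], [0.9915, 0.1298, -0.0003], [-0.0002, -0.0006, -1.0]]
```

>>> move_arm(plan="0.02 0 0 0 0 0 0.012;0.005 0 0 0 0 0 0.012;0 0 0 0 -0.1 0 0.012;0 0 0 0 -0.15 0 0.012;0 0 0 0 -0.15 0 0.012;0.0058 0 0.0138 0 0 0 0.012;0 0 0 0 0 0 0.012;-0.0074 0 0.0031 0 0 0 0.012;-0.0074 0 0.0031 0 0 0 0.012;-0.0046 0 0.002 0 0 0 0.012;-0.0046 0 0.002 0 0 0 0.012;-0.0046 0 0.002 0 0 0 0.012")

```text
time_s: 6.88
position: [0.5424, 0.0795, 0.0133]
tool_rot: [[-0.119, 0.992, 0.051], [0.913, 0.13, -0.386], [-0.389, 0.0, -0.921]]
ft_force: [1.1, 0.8, -0.7]
grip_width: 0.012
gripper_force: 0.0
```

```bash
python3 look.py s3 .08 .1
```

```text
block bath x,u [-0.1508 -0.0018] ((79.57125091552734, 60.65956115722656), 6.737964630126953) 0.0902383666444444 936
t 6.925 bath x,u,z [-0.1886 -0.0022  0.0133] F [-0.  -1.1 -0.5] w 0.0119 q [  6.5  38.7  89.8 -28.5  54.7  16.4] 
 [[-0.119, 0.9916, 0.0503], [0.9133, 0.1292, -0.3862], [-0.3895, -0.0, -0.921]]
```

>>> move_arm(plan="-0.0037 0 0.0016 0 0 0 0.012;-0.0037 0 0.0016 0 0 0 0.012;-0.0037 0 0.0016 0 0 0 0.012;-0.0037 0 0.0016 0 0 0 0.012;-0.0037 0 0.0016 0 0 0 0.012;-0.0037 0 0.0016 0 0 0 0.012")

```text
time_s: 7.68
position: [0.5456, 0.0566, 0.0132]
tool_rot: [[-0.12, 0.991, 0.052], [0.914, 0.13, -0.385], [-0.388, 0.001, -0.921]]
ft_force: [-0.9, 6.1, 3.1]
grip_width: 0.0121
gripper_force: 2.9
```

```bash
python3 look.py s4 .08 .1
```

```text
block bath x,u [-0.1288 -0.001 ] ((78.97645568847656, 62.12955093383789), 7.450570106506348) 0.09013216716028266 958
t 7.725 bath x,u,z [-0.1654 -0.0019  0.0132] F [-0.2  4.3  2. ] w 0.0115 q [  4.   38.4  90.5 -28.9  53.3  14.5] 
 [[-0.1194, 0.9915, 0.0513], [0.9136, 0.13, -0.3853], [-0.3887, 0.0008, -0.9213]]
```

>>> move_arm(plan="-0.0037 0 0.0016 0 0 0 0.012;-0.0037 0 0.0016 0 0 0 0.012;-0.0037 0 0.0016 0 0 0 0.012;-0.0037 0 0.0016 0 0 0 0.012;-0.0037 0 0.0016 0 0 0 0.012;-0.0037 0 0.0016 0 0 0 0.012;-0.0037 0 0.0016 0 0 0 0.012;-0.0037 0 0.0016 0 0 0 0.012;-0.0028 0 0.0012 0 0 0 0.012;-0.0018 0 0.0008 0 0 0 0.012")

```text
time_s: 8.98
position: [0.5506, 0.0197, 0.0131]
tool_rot: [[-0.119, 0.991, 0.052], [0.914, 0.13, -0.385], [-0.389, 0.001, -0.921]]
ft_force: [-0.4, 7.0, 4.5]
grip_width: 0.0117
gripper_force: 3.6
```

```bash
python3 look.py s5 .08 .1
```

```text
block bath x,u [-0.0912 -0.0016] ((80.36004638671875, 61.29913330078125), 7.208764553070068) 0.09006870029370107 939
t 9.025 bath x,u,z [-0.1285 -0.0017  0.0131] F [-0.8  6.7  4.3] w 0.0119 q [  0.1  38.1  91.2 -29.6  51.4  11.5] 
 [[-0.1193, 0.9915, 0.0518], [0.9135, 0.1301, -0.3854], [-0.3889, 0.0014, -0.9213]]
```

>>> move_arm(plan="-0.0018 0 0.0008 0 0 0 0.012;-0.0018 0 0.0008 0 0 0 0.012;0 0 0 0 0 0 0.012")

```text
time_s: 9.4
position: [0.5509, 0.0187, 0.0131]
tool_rot: [[-0.119, 0.991, 0.054], [0.915, 0.131, -0.381], [-0.385, 0.004, -0.923]]
ft_force: [-3.9, 26.3, 10.4]
grip_width: 0.0121
gripper_force: 13.1
```

```bash
python3 look.py s6 .08 .1
```

```text
block bath x,u [-0.0904 -0.0015] ((80.83153533935547, 61.294979095458984), 6.855875492095947) 0.09005028287887185 955
t 9.45 bath x,u,z [-0.1276 -0.0015  0.0131] F [-4.5 25.8  9.8] w 0.012 q [ -0.1  38.1  91.3 -29.3  51.1  11.2] 
 [[-0.1195, 0.9914, 0.0537], [0.9151, 0.131, -0.3814], [-0.3852, 0.0035, -0.9228]]
```

>>> move_arm(plan="0.0074 0 -0.0031 0 0 0 0;0.0074 0 -0.0031 0 0 0 0;-0.0126 0 -0.0299 0 0 0 0;-0.0126 0 -0.0299 0 0 0 0;0 0 0 0 0 0 0;-0.0074 0 0.0031 0 0 0 0;-0.0055 0 0.0023 0 0 0 0;-0.0037 0 0.0016 0 0 0 0;-0.0037 0 0.0016 0 0 0 0;-0.0037 0 0.0016 0 0 0 0;-0.0037 0 0.0016 0 0 0 0")

```text
time_s: 10.82
position: [0.553, 0.0012, 0.0778]
tool_rot: [[-0.119, 0.992, 0.052], [0.913, 0.13, -0.386], [-0.389, 0.001, -0.921]]
ft_force: [-2.8, 11.2, 14.5]
grip_width: 0.0002
gripper_force: 9.4
```

```bash
python3 look.py s7 .06 .12
```

```text
block bath x,u [-0.0821 -0.0017] ((80.92150115966797, 70.47097778320312), 7.177586555480957) 0.09439257691262831 1042
t 10.875 bath x,u,z [-0.1098 -0.0016  0.0781] F [-1.   6.2  7.4] w -0.0002 q [ -1.8  32.4  88.4 -26.9  58.2   4.9] 
 [[-0.1187, 0.9916, 0.0518], [0.9134, 0.1295, -0.3858], [-0.3893, 0.0016, -0.9211]]
```

>>> move_arm(plan="-0.0037 0 0.0016 0 0 0 0;-0.0037 0 0.0016 0 0 0 0;-0.0037 0 0.0016 0 0 0 0;-0.0037 0 0.0016 0 0 0 0;-0.0028 0 0.0012 0 0 0 0;-0.0028 0 0.0012 0 0 0 0")

```text
time_s: 11.62
position: [0.5578, -0.0201, 0.0858]
tool_rot: [[-0.117, 0.991, 0.062], [0.911, 0.132, -0.39], [-0.395, 0.011, -0.919]]
ft_force: [-20.5, 22.8, 73.7]
grip_width: -0.0003
gripper_force: 40.0
```

```bash
python3 look.py s8 .06 .12
```

```text
block bath x,u [-0.0626 -0.0007] ((80.33670043945312, 73.4835205078125), 6.958555221557617) 0.09302157010328171 1150
t 11.675 bath x,u,z [-0.0877  0.0003  0.086 ] F [-19.2  20.7  69.3] w -0.0002 q [ -4.   31.7  88.2 -27.2  57.6   2.8] 
 [[-0.1162, 0.9913, 0.0622], [0.9112, 0.1313, -0.3906], [-0.3953, 0.0113, -0.9185]]
```

```bash
python3 - <<'E'
from h import *
im,d=viewer.get_image('scene');im2=cv2.imread('pics/s8.png')
a=cv2.resize(im[100:220,140:290,::-1],None,fx=2.6,fy=2.6,interpolation=cv2.INTER_CUBIC);b=cv2.resize(im2[160:280,140:290],None,fx=2.6,fy=2.6,interpolation=cv2.INTER_CUBIC)
cv2.imwrite('pics/c2.png',np.hstack([a,b]));st()
E
```

```text
t 11.725 bath x,u,z [-0.0877  0.0003  0.086 ] F [-18.9  22.1  68.9] w 0.0002 q [ -4.   31.7  88.2 -27.2  57.6   2.9] 
 [[-0.1161, 0.9913, 0.0622], [0.9111, 0.1313, -0.3907], [-0.3955, 0.0113, -0.9184]]
```

View pics/c2.png

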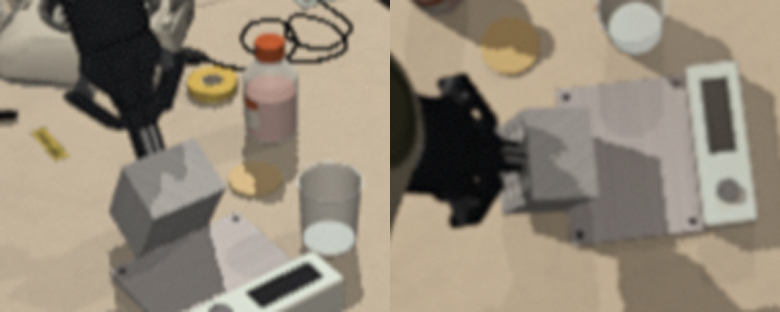

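The scene view shows the block tipped about 30° over the edge at scene-crop (165,195), with the finger tips bearing on the well face. The tool is being lifted, so the path should rise with the face. I'll relieve the load upward.

>>> move_arm(plan="-0.0012 0 -0.0028 0 0 0 0;-0.0012 0 -0.0028 0 0 0 0;0 0 0 0 0 0 0")

```text
time_s: 12.1
position: [0.5571, -0.0211, 0.0869]
tool_rot: [[-0.118, 0.991, 0.057], [0.912, 0.131, -0.388], [-0.392, 0.006, -0.92]]
ft_force: [-4.8, 8.8, 27.6]
grip_width: 0.0002
gripper_force: 17.6
```

```bash
python3 look.py s9 .06 .12
```

```text
block bath x,u [-0.0626 -0.0014] ((80.39313507080078, 76.01795196533203), 6.360390663146973) 0.09254087773344288 1149
t 12.15 bath x,u,z [-0.0874 -0.0006  0.0869] F [-5.8  9.5 27.2] w 0.0 q [ -4.1  31.7  88.1 -26.8  58.    2.4] 
 [[-0.1179, 0.9914, 0.0565], [0.9123, 0.1306, -0.3882], [-0.3923, 0.0058, -0.9198]]
```

>>> move_arm(plan="-0.0012 0 -0.0028 0 0 0 0;-0.0042 0 0.0004 0 0 0 0;-0.0042 0 0.0004 0 0 0 0;-0.0042 0 0.0005 0 0 0 0")

```text
time_s: 12.65
position: [0.5573, -0.0336, 0.0901]
tool_rot: [[-0.119, 0.992, 0.051], [0.913, 0.13, -0.387], [-0.39, 0.0, -0.921]]
ft_force: [1.7, 0.1, 0.3]
grip_width: -0.0002
gripper_force: 2.6
```

```bash
python3 look.py s10 .06 .12
```

```text
block bath x,u [-0.0538 -0.002 ] ((80.67384338378906, 78.62831115722656), 6.6511311531066895) 0.08935016013128594 1172
t 12.7 bath x,u,z [-0.0746 -0.002   0.0902] F [ 1.9 -0.   2.6] w 0.0001 q [ -5.5  31.4  87.9 -26.5  58.3   0.7] 
 [[-0.1189, 0.9916, 0.0504], [0.9132, 0.1292, -0.3866], [-0.3899, 0.0, -0.9209]]
```

>>> move_arm(plan="-0.0039 0 0.0011 0 0 0 0;-0.0039 0 0.0012 0 0 0 0;-0.0038 0 0.0014 0 0 0 0")

```text
time_s: 13.08
position: [0.5583, -0.0453, 0.0909]
tool_rot: [[-0.12, 0.992, 0.049], [0.913, 0.129, -0.386], [-0.389, -0.001, -0.921]]
ft_force: [-0.1, -0.4, -0.5]
grip_width: -0.0001
gripper_force: 0.0
```

```bash
python3 look.py s11 .05 .12
```

```text
block bath x,u [-0.0462 -0.002 ] ((80.66159057617188, 86.48379516601562), 7.527843475341797) 0.07954823669621924 1173
t 13.125 bath x,u,z [-0.0629 -0.0024  0.0909] F [-0.5 -0.   0.1] w 0.0 q [ -6.7  31.3  87.8 -26.5  57.9  -0.5] 
 [[-0.1193, 0.9916, 0.0493], [0.9133, 0.1291, -0.3862], [-0.3893, -0.001, -0.9211]]
```

```bash
python3 - <<'E'
from h import *
im2,d2=viewer.get_image('top');im,d=viewer.get_image('scene')
a=cv2.resize(im[100:220,140:290,::-1],None,fx=2.6,fy=2.6,interpolation=cv2.INTER_CUBIC);b=cv2.resize(im2[160:280,140:290,::-1],None,fx=2.6,fy=2.6,interpolation=cv2.INTER_CUBIC)
cv2.imwrite('pics/c3.png',np.hstack([a,b]));st()
X=cloud('top',d2);P=(X[...,:2]-C);x=P@EX;u=P@U
for xx in np.arange(-.12,.03,.01):
    m=(abs(x-xx)<.004)&(abs(u+.022)<.01)&(d2>0); print(round(xx,3),np.round(np.median(X[m][:,2]),4) if m.any() else None)
E
```

```text
t 13.225 bath x,u,z [-0.0634 -0.0023  0.091 ] F [-0.3 -0.2 -0.1] w -0.0001 q [ -6.7  31.3  87.8 -26.5  58.   -0.5] 
 [[-0.1193, 0.9916, 0.0497], [0.9134, 0.1292, -0.3861], [-0.3893, -0.0007, -0.9211]]
-0.12 0.3795
-0.11 0.3678
-0.1 0.3265
-0.09 0.1946
-0.08 0.149
-0.07 0.0693
-0.06 0.0717
-0.05 0.0662
-0.04 0.0771
-0.03 0.0691
-0.02 0.0819
-0.01 0.0672
-0.0 0.0274
0.01 0.0105
0.02 0.0105
```

View pics/c3.png

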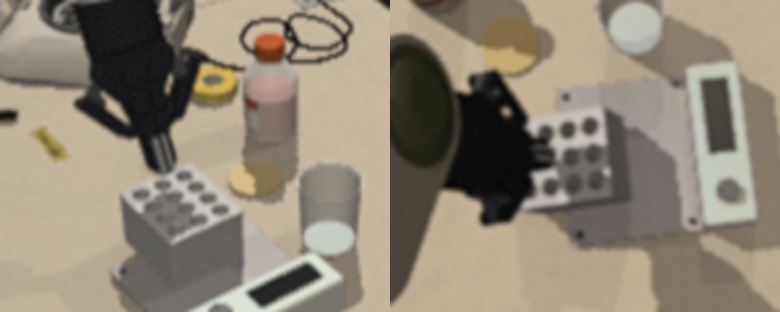

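The block is lying flat on the deck with its wells up, at scene-crop (182,225). Its toe end still overhangs the front edge. Next I'll lift away, drop behind it with the fingers spread, and push it home.

>>> move_arm(plan="-0.0117 0 -0.0276 0 0 0 0.02;0.0414 0 -0.0175 0 0 0 0.045;0.0414 0 -0.0175 0 0 0 0.045;0.0167 0 0.0396 0 0 0 0.045;0.0167 0 0.0396 0 0 0 0.045;0 0 0 0 0 0 0.045;-0.0092 0 0.0039 0 0 0 0.045;-0.0092 0 0.0039 0 0 0 0.045;-0.0092 0 0.0039 0 0 0 0.045")

```text
time_s: 14.35
position: [0.5515, 0.0133, 0.0364]
tool_rot: [[-0.118, 0.992, 0.052], [0.913, 0.129, -0.386], [-0.39, 0.002, -0.921]]
ft_force: [0.5, -0.1, 0.2]
grip_width: 0.0452
gripper_force: 0.0
```

```bash
python3 look.py s12 .06 .08
```

```text
block bath x,u [-0.0497  0.0096] ((12.029922485351562, 36.853050231933594), 8.180854797363281) 0.0698106447864969 86
t 14.4 bath x,u,z [-0.1213 -0.0018  0.0362] F [ 0.5 -1.4  0.1] w 0.0452 q [ -0.6  36.   90.4 -28.6  53.7   9.2] 
 [[-0.1176, 0.9917, 0.0514], [0.9133, 0.1283, -0.3866], [-0.39, 0.0015, -0.9208]]
```

>>> move_arm(plan="-0.0055 0 0.0023 0 0 0 0.045;-0.0055 0 0.0023 0 0 0 0.045;-0.0055 0 0.0023 0 0 0 0.045;-0.0055 0 0.0023 0 0 0 0.045;-0.0055 0 0.0023 0 0 0 0.045;-0.0055 0 0.0023 0 0 0 0.045;-0.0055 0 0.0023 0 0 0 0.045;-0.0055 0 0.0023 0 0 0 0.045;-0.0055 0 0.0023 0 0 0 0.045;-0.0055 0 0.0023 0 0 0 0.045")

```text
time_s: 15.65
position: [0.5586, -0.0451, 0.0354]
tool_rot: [[-0.119, 0.992, 0.05], [0.913, 0.13, -0.386], [-0.389, -0.0, -0.921]]
ft_force: [-1.0, 3.7, -1.2]
grip_width: 0.045
gripper_force: 2.0
```

```bash
cat > look2.py <<'E'
from h import *
import sys
im,d=viewer.get_image('top');cv2.imwrite(f'pics/{sys.argv[1]}.png',im[...,::-1]);X=cloud('top',d)
P=X[...,:2]-C;x=P@EX;u=P@U
m=(d>0)&(abs(u)<.06)&(x>-.12)&(x<.062)&(X[...,2]>.064)&(X[...,2]<.076)
r=cv2.minAreaRect(np.c_[x[m],u[m]].astype(np.float32)*1000)
print('x',np.percentile(x[m],[.5,99.5]),'u',np.percentile(u[m],[.5,99.5]),r,np.median(X[m][:,2]));st()
E
python3 look2.py s13
```

```text
x [-0.0747951   0.03161518] u [-0.04172451  0.03843985] ((-26.261276245117188, -1.6077156066894531), (116.34564971923828, 81.03363800048828), 0.11555976420640945) 0.0699001840314053
t 15.7 bath x,u,z [-0.0626 -0.0021  0.0354] F [-0.5  0.6 -1.7] w 0.0451 q [ -6.8  36.   90.6 -29.   51.2   3.8] 
 [[-0.119, 0.9916, 0.0501], [0.9132, 0.1291, -0.3865], [-0.3897, -0.0003, -0.9209]]
```

>>> move_arm(plan="-0.0055 0 0.0023 0 0 0 0.045;-0.0055 0 0.0023 0 0 0 0.045;-0.0055 0 0.0023 0 0 0 0.045;-0.0055 0 0.0023 0 0 0 0.045;-0.0028 0 0.0012 0 0 0 0.045;-0.0028 0 0.0012 0 0 0 0.045;-0.0018 0 0.0008 0 0 0 0.045")

```text
time_s: 16.58
position: [0.5629, -0.0762, 0.0354]
tool_rot: [[-0.119, 0.992, 0.051], [0.914, 0.13, -0.386], [-0.389, 0.001, -0.921]]
ft_force: [1.1, 11.9, -0.1]
grip_width: 0.0454
gripper_force: 5.9
```

```bash
python3 look2.py s14
```

```text
x [-0.04501541  0.06162767] u [-0.0414029   0.03843061] ((5.3974151611328125, -1.3982734680175781), (112.93807983398438, 80.30902862548828), 0.08230762183666229) 0.06990380318900907
t 16.625 bath x,u,z [-0.0321 -0.0018  0.0354] F [-0.7  5.9 -0.9] w 0.045 q [ -9.9  36.1  90.3 -28.9  50.1   0.7] 
 [[-0.1191, 0.9916, 0.051], [0.9137, 0.1295, -0.3851], [-0.3885, 0.0008, -0.9214]]
```

>>> move_arm(plan="-0.0018 0 0.0008 0 0 0 0.045;-0.0018 0 0.0008 0 0 0 0.045;0 0 0 0 0 0 0.045")

```text
time_s: 17.0
position: [0.563, -0.0766, 0.0353]
tool_rot: [[-0.12, 0.991, 0.052], [0.915, 0.13, -0.381], [-0.385, 0.002, -0.923]]
ft_force: [-2.4, 28.4, 6.1]
grip_width: 0.0453
gripper_force: 14.1
```

It's seated: 28 N with no further travel. Next I'll retreat straight back and up, then check.

>>> move_arm(plan="0.0046 0 -0.002 0 0 0 0.045;0.0092 0 -0.0039 0 0 0 0.045;0.0276 0 -0.0117 0 0 0 0.045;0.0414 0 -0.0175 0 0 0 0.045;0.0414 0 -0.0175 0 0 0 0.045;-0.0195 0 -0.0461 0 0 0 0.045;-0.0195 0 -0.0461 0 0 0 0.045;0.0414 0 -0.0175 0 0 0 0.045;0.0414 0 -0.0175 0 0 0 0.045;0 0 0 0 0 0 0.045")

```text
time_s: 18.25
position: [0.5339, 0.1448, 0.1358]
tool_rot: [[-0.122, 0.991, 0.052], [0.913, 0.133, -0.386], [-0.39, 0.001, -0.921]]
ft_force: [0.2, -1.0, 0.2]
grip_width: 0.0446
gripper_force: 0.0
```

```bash
python3 look2.py s15; python3 - <<'E'
from h import *
im2=cv2.imread('pics/s15.png');im,d=viewer.get_image('scene')
a=cv2.resize(im[110:260,140:310,::-1],None,fx=2.35,fy=2.35,interpolation=cv2.INTER_CUBIC);b=cv2.resize(im2[140:290,130:300],None,fx=2.35,fy=2.35,interpolation=cv2.INTER_CUBIC)
cv2.imwrite('pics/c4.png',np.hstack([a,b]))
viewer.get_image('top')
for n in ['beaker','petri','buffer']: print(n,[x['pixel'] for x in pinpoint('top',n)[:1]])
E
```

```text
x [-0.02701098  0.06155845] u [-0.04141132  0.03871036] ((17.249168395996094, -1.2655563354492188), (80.7425308227539, 89.1876220703125), 89.98008728027344) 0.06986038005318729
t 18.3 bath x,u,z [-0.2534 -0.0022  0.1357] F [ 0.1 -0.3 -0.5] w 0.0452 q [ 13.2  30.3  80.5 -23.9  73.1  13.5] 
 [[-0.121, 0.9913, 0.0516], [0.9128, 0.1315, -0.3866], [-0.3901, 0.0003, -0.9208]]
beaker [[234.0, 169.7]]
petri [[186.1, 173.5]]
buffer [[341.9, 220.3]]
```

View pics/c4.png

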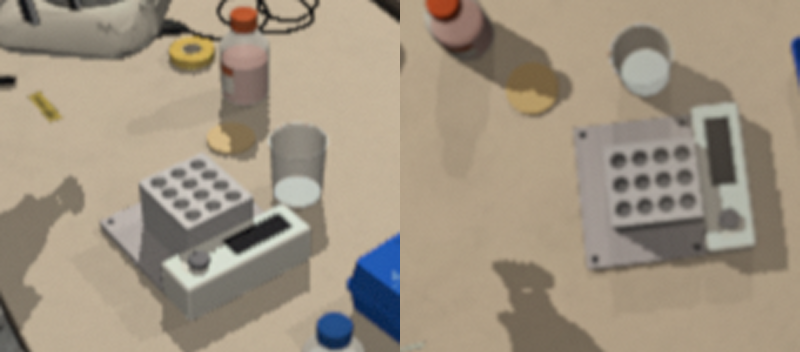

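The block lies flat with its wells up (top crop (652,185)), spans bath x −27 to +62 mm, and sits square against the housing. The beaker, petri dish and bottle have not moved.

```bash
python3 -c "
from rig import env
print(env.close_job())"
```

```text
the job is handed in; nothing more can be done
None
```

The job is handed in: the block lies flat on the deck with its wells up, square against the housing and wholly on the deck; the beaker, petri dish and bottle are where they stood, though the last of the tip onto the deck was a free fall and an early push reached about 74 N at the wrist.

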